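Lay the wood samples out on their drying stands

ROBOT

A 6-joint arm with a two-finger parallel gripper is mounted at the origin on a cart in front of the work surface, level with it; the furniture and walls round the work are solid. World frame = base frame: x ahead of the robot, y to its left, z up, the work surface at z = 0. Lengths are in m, angles in rad, forces in N, time in s.
With the tool pointing down it reaches from about 0.375 to 0.9 m from the base axis. Payload 3.1 kg.
Tool frame: the origin (TCP) lies on the centre line of the jaws, within the pads' length; the fingertips stand 14 mm ahead of it and the grasp point (between the pads) lies 5 mm behind it; z points along the fingers, y is the line along which they close (so a half turn about z gives the same grasp; the last joint's range is limited). The gripper opens to 87 mm and grips with 3 to 60 N. Pads are 19 mm wide; open, the fingers measure 117 mm over their backs; the gripper's body (75 mm by 190 mm) begins 51 mm behind the grasp point.
Start: joints at [-0.178, 0.527, 1.433, -0, 1.181, -0.178], TCP at [0.625, 0, 0.237] pointing down, gripper open.
Joint ranges: [-3.08, 3.08], [-0.75, 2.2], [0.22, 2.44], [-1.43, 4.57], [0, 2.65], [-2.85, 2.85]. Speed limits (rad/s): [2.79, 2.79, 3.14, 3.14, 3.14, 3.14].

INTERFACE

Orientations are given as a unit quaternion [x, y, z, w].
In Python, from plant import sense, cams, bot gives the robot as it stands.
- The arm moves only by the tool apply_moves, never from a script. Its argument "motion" is a list of rows, each a list of 7 numbers: the shift along the tool's x, y, z in cm, then the turn, a rotation vector about the tool's x, y, z in degrees, then the closure in counts, from 0 (fully open) to 255 (shut). In form: [[dx, dy, dz, wx, wy, wz, fingers], ...]. A call has 1 to 12 rows; each row shifts and turns the commanded pose from where the row before left it, along the tool's axes as they then stand; what a row does not reach is not made up. A row lasts 1/10 s, in which the tool goes at most 50 mm and 8.59 degrees, less where a joint would pass 70% of its speed; a pose out of reach is approached as far as the arm can. A call is refused whole if a number of a shift passes 5 or a number of a turn 8.59, either way. A call with a gripper value outside its range is refused whole. The fingers move at their own pace and stop on an object; "squeeze" is the grip in N (left out, the last holds). Time passes only in rows, so rows that do not move let the fingers close. It gives the time, the measured TCP pose, the force, the opening and the grip force at its end, in the units of the state.
- sense(): the state, without advancing time (a new reading comes with each control period).
- cams.capture(name): name is "scene" or "side" or "wrist"; returns the picture (384x512x3 uint8, red, green, blue); there is no depth.
- cams.camera_model(name): a dict with "K" (3x3 intrinsics, pixels), "eye" and "attitude" of the camera in the world; the wrist camera has in their place "T_tool_cam" (4x4, takes a point from camera to tool coordinates, whose origin is the TCP and whose axes are the flange's). Camera axes: x right, y up, looking along -z (the intrinsics and any distortion apply to the point x, -y, -z); pixel columns grow to the right and rows downward; lengths in m; the calibration is good to about 2 mm. A picture is of the moment at which its call begins: read the wrist's pose just before it. camera_model takes no time and is no camera call.
- bot.finish_job(): hands the job in; it is judged then, once.
The state is a dict: "clock": time; "joints": joint angles; "dq": joint speeds; "joint_torque": joint torques, N m; "ee_pos": TCP position; "tcp_rot": TCP orientation; "force": force on the tool from outside, world axes, zero at the start; "torque": the same for the moment, N m; "grip_width": finger opening in m; "grip_force": force on a finger pad.
Only numpy, scipy, OpenCV 4.12 (cv2) and the standard library are available. Lean on these libraries where they do the work, as an engineer would, in place of code of your own. Each camera call takes 0.05 s, during which the arm holds its last target. There are 200 camera calls.

TASK

Set the four wood samples out for finishing, each on its own drying stand: the thick square oak block on the red stand, the pale pine offcut with the mitred end on the yellow one, the small dark block on the blue one and the thin pale wedge on the white one. Each should lie flat on both bearers, right side up, centred on the stand and in line with it (the longer pieces lengthwise along the stand). Leave the cork sanding block and the wax tin where they are.

Things in the scene. Friction and masses are not known exactly. Their poses are not given: they have to be found in the camera images.
- oak_center (a point): Loose oak block: medium-brown, thick and square, 62 x 62 x 40 mm (x, y, z); the tallest of the wood pieces. It lies flat on the bench; the point is its middle, 20 mm above its underside; z points up.
- pine_center (a point): Loose pine offcut: pale flat piece with one mitred end, 60 mm wide (x), 100 mm long (y), 22 mm thick (z). It lies flat on the bench; the point is its middle, 11 mm above its underside; z points up, y runs along its length. Grip it across its width.
- dark_center (a point): Loose small dark-brown wood block, 45 mm wide (x), 75 mm long (y), 24 mm thick (z). It lies flat on the bench; the point is its middle, 12 mm above its underside; z points up, y runs along its length. Grip it across its width.
- wedge_center (a point): Loose thin pale beech wedge, flat underneath, 44 mm wide (x), 93 mm long (y), 14 mm thick at most, thinner to the end (z). It lies flat on the bench; the point is its middle, 7 mm above its underside; z points up, y runs along its length. Grip it across its width.
- cork_center (a point): Bystander: loose cork sanding block, speckled brown, 59 x 99 x 33 mm (x, y, z), y along its length; the point is its middle. To be left where it is.
- wax_center (a point): Bystander: loose round flat wax tin with a reddish-brown lid, 71 mm across, 24 mm high, lying in the front row among the wood (not the disc far back by the vice); the point is its middle. To be left where it is.
- stand_red: The red drying stand, fixed to the bench: a flat red plate 66 mm (x) by 120 mm (y, its length) and 6 mm thick, with two small wooden bearers on it. The bearers' tops are 16 mm above the bench; each is 36 mm long along x and 10 mm wide, their middles 18 mm either side of the plate's centre along y. Origin: centre of the plate's underside, at bench height; z up.
- stand_yellow: The yellow drying stand, fixed to the bench: a flat yellow plate 66 mm (x) by 120 mm (y, its length) and 6 mm thick, with two small wooden bearers on it. The bearers' tops are 16 mm above the bench; each is 36 mm long along x and 10 mm wide, their middles 18 mm either side of the plate's centre along y. Origin: centre of the plate's underside, at bench height; z up.
- stand_blue: The blue drying stand, fixed to the bench: a flat blue plate 66 mm (x) by 120 mm (y, its length) and 6 mm thick, with two small wooden bearers on it. The bearers' tops are 16 mm above the bench; each is 36 mm long along x and 10 mm wide, their middles 18 mm either side of the plate's centre along y. Origin: centre of the plate's underside, at bench height; z up.
- stand_white: The white drying stand, fixed to the bench: a flat white plate 66 mm (x) by 120 mm (y, its length) and 6 mm thick, with two small wooden bearers on it. The bearers' tops are 16 mm above the bench; each is 36 mm long along x and 10 mm wide, their middles 18 mm either side of the plate's centre along y. Origin: centre of the plate's underside, at bench height; z up.

How it is judged:
At the end, for the whole second after the job is handed in: Each piece rests level (0.1 rad) on the bearers of its own stand (height within 4 mm), its middle within 15 mm of the stand's middle from above, its length within 0.26 rad of the stand's (oak block: either side); cork block and wax tin within 20 mm of where they began (horizontal distance between oak_center and stand_red below 0.015 m and z of oak_center in the frame of stand_red between 0.032 and 0.04 m and angle between each of oak_center, pine_center, dark_center, wedge_center's own z axis and vertical below 0.1 rad and (angle between the y axis of oak_center and the y axis of stand_red, either way round below 0.26 rad or angle between the x axis of oak_center and the y axis of stand_red, either way round below 0.26 rad) and horizontal distance between pine_center and stand_yellow below 0.015 m and z of pine_center in the frame of stand_yellow between 0.023 and 0.031 m and angle between the y axis of pine_center and the y axis of stand_yellow, either way round below 0.26 rad and horizontal distance between dark_center and stand_blue below 0.015 m and z of dark_center in the frame of stand_blue between 0.024 and 0.032 m and angle between the y axis of dark_center and the y axis of stand_blue, either way round below 0.26 rad and horizontal distance between wedge_center and stand_white below 0.015 m and z of wedge_center in the frame of stand_white between 0.019 and 0.027 m and angle between the y axis of wedge_center and the y axis of stand_white, either way round below 0.26 rad and distance of each of cork_center, wax_center from where it was at the start of the episode below 0.02 m); the robot touches nothing.
It fails at once if the cork sanding block or the wax tin is pushed away or carried off (distance of any of cork_center, wax_center from where it was at the start of the episode above 0.03 m).
It also fails if it takes over 104 s, if anything falls off the work surface, if the arm or the gripper's body presses on something with over 40 N, if the wrist force passes 120 N, or if a joint passes its speed limit or range.

## Working session

There is one attempt and no reset: what is moved stays moved. The work goes in short steps, Python scripts to look and compute and a tool call to move; the robot and the scene stay as the last step left them, time stands still between calls to the robot, and variables do not carry over. Pictures are saved under pics/ and viewed, at most 14 in all, crops included, and the job is handed in when it is done.

Besides the shell and the picture viewer there is one more tool, called after "Emit:" as a command line: name --pt "numbers of a row" for each row, then --argument value for the rest. apply_moves: Moves the arm, as the interface text tells. Its arguments: {"type":"object","properties":{"motion":{"type":"array","items":{"type":"array","items":{"type":"number"}}},"squeeze":{"type":"number"}},"required":["motion"]}

```bash
mkdir -p pics; ls; cat > h.py <<'E'
import numpy as np, cv2
from scipy.spatial.transform import Rotation as R
from plant import sense, cams, bot
def snap(n,f):
    s=sense(); im=cams.capture(n); cv2.imwrite('pics/'+f,im[:,:,::-1]); return s,im
def pose(n,s=None):
    m=cams.camera_model(n)
    if n=='wrist':
        s=s or sense(); T=np.eye(4);T[:3,:3]=R.from_quat(s['tcp_rot']).as_matrix();T[:3,3]=s['ee_pos']
        T=T@np.array(m['T_tool_cam'])
    else:
        T=np.eye(4);a=np.array(m['attitude'],float)
        T[:3,:3]=a if a.shape==(3,3) else R.from_quat(a).as_matrix();T[:3,3]=m['eye']
    return np.array(m['K'],float),T,m
def px(n,uv,z,s=None):
    "pixels -> world points on plane height z"
    K,T,m=pose(n,s); uv=np.atleast_2d(np.array(uv,float))
    d=next((np.array(m[k],float) for k in m if 'dist' in k.lower() and m[k] is not None),None)
    p=cv2.undistortPoints(uv.reshape(-1,1,2),K,d).reshape(-1,2)
    r=np.c_[p[:,0],-p[:,1],-np.ones(len(p))]@T[:3,:3].T
    t=(z-T[2,3])/r[:,2]; return T[:3,3]+t[:,None]*r
E
python3 - <<'E'
from h import *
s,_=snap('scene','a.png'); snap('wrist','b.png'); snap('side','c.png')
print(s)
for n in('scene','wrist','side'): print(cams.camera_model(n))
E
```

```text
pics
{'clock': 0.0, 'joints': array([-1.78542012e-01,  5.28449021e-01,  1.43389543e+00, -1.46654964e-05,
        1.18139194e+00, -1.78509695e-01]), 'dq': array([ 0.00030947, -0.00221679,  0.0003889 , -0.00060913, -0.00165304,
        0.00259484]), 'joint_torque': array([-5.45745443e-04, -4.40045428e+01, -1.76593530e+01,  6.32597599e-02,
        5.83207863e-02, -1.53719384e-04]), 'ee_pos': array([6.24300996e-01, 1.25332948e-04, 2.35584321e-01]), 'tcp_rot': array([ 7.07115827e-01,  7.07096923e-01, -6.16859987e-04, -8.76607272e-04]), 'force': array([-0.40839811,  0.7489335 , -0.90828766]), 'torque': array([-0.00997128, -0.03483928, -0.06361886]), 'grip_force': 0.0, 'grip_width': 0.08700124771173394}
{'K': array([[362.43360364,   0.        , 258.51148599],
       [  0.        , 362.43360364, 190.2541159 ],
       [  0.        ,   0.        ,   1.        ]]), 'eye': array([ 0.14250774, -0.29154835,  0.69649244]), 'attitude': array([ 0.31072221, -0.12148087, -0.35242257,  0.87435258])}
{'K': array([[292.63567838,   0.        , 255.15866554],
       [  0.        , 292.63567838, 191.35153757],
       [  0.        ,   0.        ,   1.        ]]), 'T_tool_cam': array([[ 5.35884990e-04,  9.70754389e-01,  2.40074216e-01,
         6.57488966e-02],
       [ 9.99999856e-01, -5.11569831e-04, -1.63600468e-04,
        -1.44372987e-04],
       [-3.60011456e-05,  2.40074269e-01, -9.70754523e-01,
        -1.48480709e-01],
       [ 0.00000000e+00,  0.00000000e+00,  0.00000000e+00,
         1.00000000e+00]])}
{'K': array([[492.54429409,   0.        , 254.46977477],
       [  0.        , 492.54429409, 188.34184132],
       [  0.        ,   0.        ,   1.        ]]), 'eye': array([ 0.23221597, -0.82661094,  0.66843613]), 'attitude': array([ 0.47611687, -0.07663069, -0.12071016,  0.86768054])}
```

View pics/a.png

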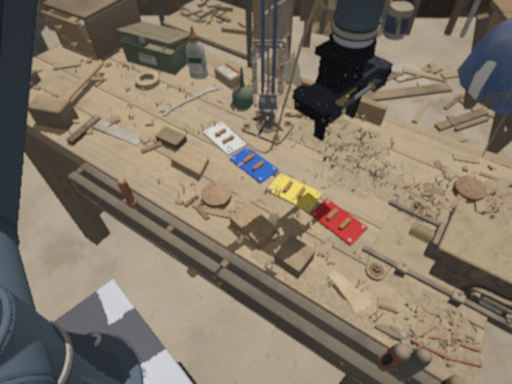

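View pics/b.png

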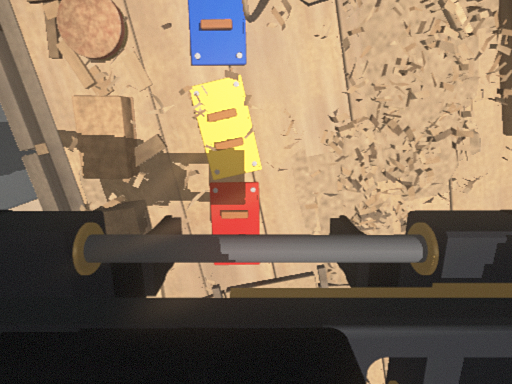

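View pics/c.png

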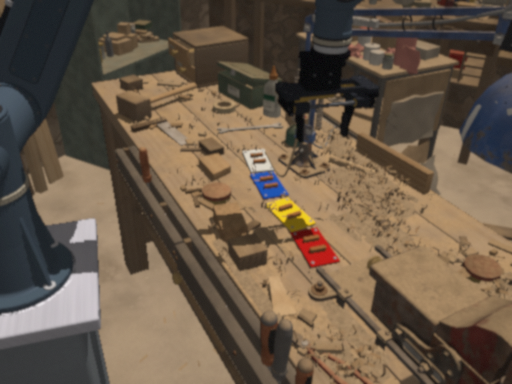

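Scene picture: the stands run white (225,138), blue (254,163), yellow (295,191), red (340,221). The front row runs dark (171,137), pine (190,163), wax (215,195), two blocks (253,225) and (295,255), and possibly the wedge (350,292). I'll enlarge it.

```bash
python3 - <<'E'
import cv2
a=cv2.imread('pics/a.png')[115:315,140:400]
cv2.imwrite('pics/d.png',cv2.resize(a,None,fx=3,fy=3,interpolation=cv2.INTER_CUBIC))
E
```

```text
(no output)
```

View pics/d.png

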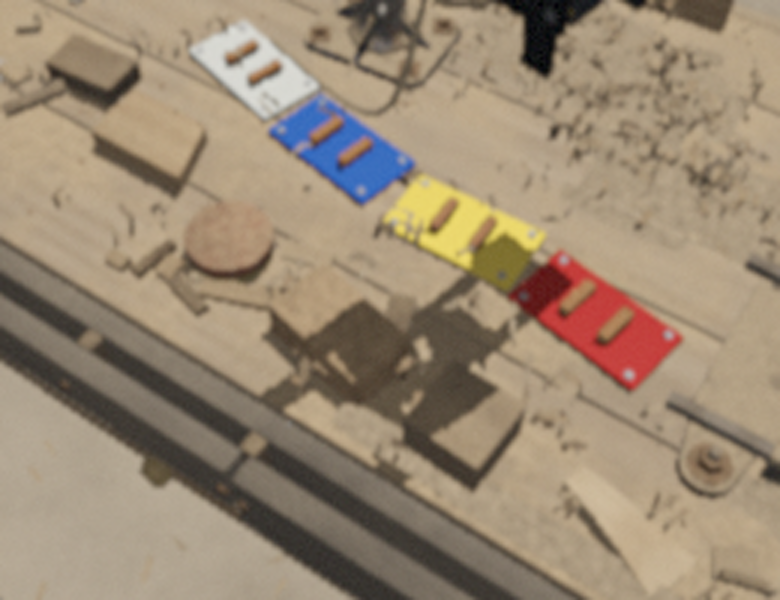

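```bash
python3 - <<'E'
from h import *
D=dict(white=(.006,[(243,20),(192,48),(266,120),(320,88)]),blue=(.006,[(318,97),(270,130),(362,203),(414,165)]),
yellow=(.006,[(420,175),(385,220),(512,290),(545,237)]),red=(.006,[(562,250),(510,295),(632,388),(682,340)]),
dark=(.024,[(80,37),(50,65),(108,92),(138,68)]),pine=(.022,[(133,93),(95,137),(180,180),(205,132)]),
oak=(.04,[(465,365),(408,432),(475,472),(525,410)]),wedge=(.01,[(573,470),(565,485),(645,590),(700,560)]),
cork=(.033,[(325,265),(272,310),(355,385),(412,350)]),wax=(.024,[(187,235),(272,235),(230,200),(230,270)]))
for k,(z,p) in D.items():
    w=px('scene',np.array(p)/3+[140,115],z)[:,:2]
    e=(w[2]-w[1]+w[3]-w[0])/2;f=(w[1]-w[0]+w[2]-w[3])/2
    print(k,w.mean(0).round(3),'len',np.hypot(*e).round(3),np.hypot(*f).round(3),'ang',np.degrees(np.arctan2(e[1],e[0])).round(1),w.round(3).tolist())
E
```

```text
white [0.589 0.316] len 0.121 0.061 ang -95.3 [[0.624, 0.375], [0.564, 0.378], [0.552, 0.257], [0.614, 0.254]]
blue [0.576 0.187] len 0.118 0.06 ang -89.3 [[0.605, 0.247], [0.547, 0.246], [0.546, 0.129], [0.608, 0.129]]
yellow [0.587 0.051] len 0.12 0.06 ang -79.0 [[0.603, 0.117], [0.547, 0.103], [0.569, -0.016], [0.628, -0.0]]
red [ 0.596 -0.077] len 0.117 0.062 ang -90.1 [[0.627, -0.018], [0.564, -0.018], [0.565, -0.135], [0.626, -0.135]]
dark [0.475 0.404] len 0.07 0.041 ang -77.4 [[0.488, 0.445], [0.446, 0.432], [0.464, 0.367], [0.501, 0.373]]
pine [0.461 0.299] len 0.088 0.058 ang -77.6 [[0.48, 0.352], [0.424, 0.331], [0.446, 0.242], [0.496, 0.27]]
oak [ 0.445 -0.08 ] len 0.052 0.063 ang -82.4 [[0.475, -0.049], [0.409, -0.059], [0.419, -0.11], [0.478, -0.102]]
wedge [ 0.473 -0.193] len 0.09 0.028 ang -93.2 [[0.482, -0.147], [0.469, -0.15], [0.449, -0.232], [0.491, -0.244]]
cork [0.437 0.039] len 0.094 0.053 ang -92.1 [[0.467, 0.088], [0.411, 0.084], [0.411, -0.004], [0.46, -0.012]]
wax [0.438 0.167] len 0.001 0.047 ang 25.8 [[0.413, 0.19], [0.462, 0.144], [0.461, 0.195], [0.416, 0.14]]
```

Emit:
apply_moves --pt "4 -2 -1.4 0 0 0 0" --pt "4 -2 -1.4 0 0 0 0" --pt "4 -2 -1.4 0 0 0 0" --pt "4 -2 -1.4 0 0 0 0" --pt "4 -2 -1.4 0 0 0 0" --pt "0 0 0 0 0 0 0" --pt "0 0 0 0 0 0 0" --pt "0 0 0 0 0 0 0"

```text
clock: 0.95
ee_pos: [0.5251, 0.1993, 0.306]
tcp_rot: [0.707, 0.707, -0.001, 0.0]
force: [0.2, -0.7, 0.0]
grip_width: 0.0868
grip_force: 0.0
```

```bash
python3 - <<'E'
from h import *
s,im=snap('wrist','e.png'); print(s['ee_pos'],s['tcp_rot'],s['clock'])
cv2.imwrite('pics/e2.png',cv2.resize(im[:230,:,::-1],None,fx=1.56,fy=1.56,interpolation=cv2.INTER_CUBIC))
E
```

```text
[0.52514225 0.1992602  0.30598901] [ 7.07303433e-01  7.06909887e-01 -5.14936439e-04  6.51366817e-06] 0.95
```

View pics/e2.png

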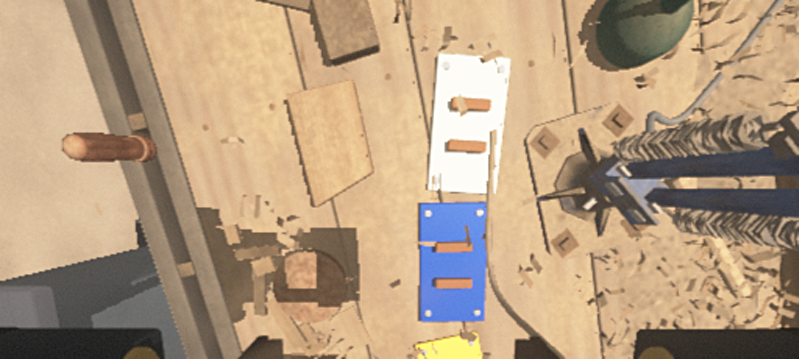

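Wrist view: white stand (470,124), blue (452,262), pine (330,145) with its mitre at the lower end, dark partly visible at the top (345,25), wax (312,275), and a desk lamp at (600,190) whose arms are to the right of the white stand.

```bash
python3 - <<'E'
from h import *
s=sense()
D=dict(white=(.006,[(437,55),(510,58),(497,193),(428,190)]),blue=(.006,[(419,203),(487,205),(484,321),(419,320)]),
pine=(.022,[(288,100),(353,81),(372,173),(316,206)]),wb=(.016,[(470,104),(465,146)]),bb=(.016,[(454,248),(453,284)]),
dark=(.024,[(327,64),(380,48),(310,0),(360,0)]),
lampbase=(.01,[(527,137),(630,100),(550,260)]),post6=(.06,[(560,195),(590,190),(655,220)]),post15=(.15,[(560,195),(590,190),(655,220),(620,150)]))
for k,(z,p) in D.items():
    w=px('wrist',np.array(p)/1.5605,z,s)[:,:2]
    print(k,w.mean(0).round(3),w.round(3).tolist())
    if len(w)==4: e=w[2]-w[1]+w[3]-w[0]; print('  ang',np.degrees(np.arctan2(e[1],e[0])).round(1), [np.hypot(*(w[i]-w[i-3])).round(3) for i in range(4)])
E
```

```text
white [0.589 0.318] [[0.56, 0.378], [0.625, 0.375], [0.619, 0.258], [0.553, 0.26]]
  ang -92.9 [np.float64(0.065), np.float64(0.118), np.float64(0.066), np.float64(0.117)]
blue [0.579 0.189] [[0.545, 0.248], [0.61, 0.246], [0.613, 0.13], [0.546, 0.131]]
  ang -89.2 [np.float64(0.065), np.float64(0.116), np.float64(0.067), np.float64(0.117)]
pine [0.466 0.303] [[0.428, 0.338], [0.486, 0.353], [0.501, 0.276], [0.449, 0.246]]
  ang -78.0 [np.float64(0.06), np.float64(0.079), np.float64(0.06), np.float64(0.094)]
wb [0.588 0.317] [[0.589, 0.335], [0.586, 0.3]]
bb [0.579 0.188] [[0.579, 0.206], [0.579, 0.171]]
dark [0.479 0.394] [[0.464, 0.366], [0.51, 0.379], [0.451, 0.415], [0.493, 0.415]]
  ang 108.6 [np.float64(0.047), np.float64(0.069), np.float64(0.042), np.float64(0.057)]
lampbase [0.684 0.28 ] [[0.644, 0.308], [0.735, 0.339], [0.674, 0.194]]
post6 [0.697 0.251] [[0.661, 0.257], [0.686, 0.261], [0.744, 0.236]]
post15 [0.66  0.262] [[0.63, 0.259], [0.649, 0.262], [0.694, 0.242], [0.666, 0.286]]
  ang 6.1 [np.float64(0.019), np.float64(0.049), np.float64(0.052), np.float64(0.045)]
```

Emit:
apply_moves --pt "4 -1.5 1 0 0 0 0" --pt "4 -1.5 1 0 0 0 0" --pt "2.5 0 1.5 0 0 0 0" --pt "0 0 0 0 0 0 0" --pt "0 0 0 0 0 0 0" --pt "0 0 0 0 0 0 0"

```text
clock: 1.6
ee_pos: [0.4959, 0.3036, 0.2716]
tcp_rot: [0.708, 0.706, -0.0, 0.0]
force: [0.2, -0.5, -0.8]
grip_width: 0.0868
grip_force: 0.0
```

```bash
python3 - <<'E'
from h import *
s,im=snap('wrist','f.png'); print(s['ee_pos'],s['tcp_rot'],s['clock'])
cv2.imwrite('pics/f2.png',cv2.resize(im[:230,:,::-1],None,fx=1.56,fy=1.56,interpolation=cv2.INTER_CUBIC))
E
```

```text
[0.49592577 0.30358274 0.27157877] [ 7.07823791e-01  7.06388984e-01 -1.56776995e-04  2.44698133e-04] 1.6
```

View pics/f2.png

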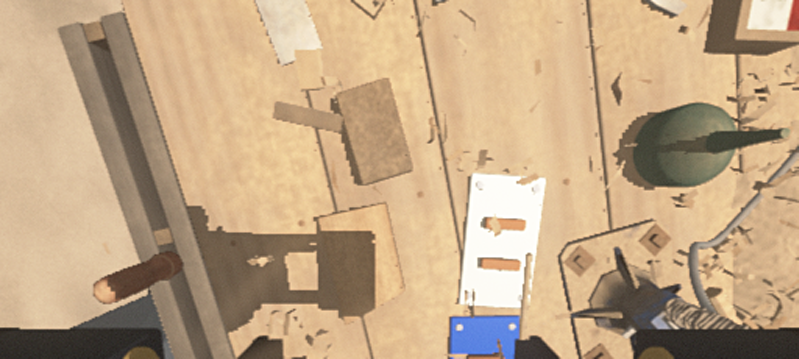

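Wrist view: dark block with top corners (338,97), (389,79), (411,171), (364,184), and a stick touching its left side at (340,122). Lamp spikes are at (617,250) and (572,315).

```bash
cat >> h.py <<'E'
def rep(n,D,s,sc=1.0,off=(0,0)):
    for k,(z,p) in D.items():
        w=px(n,np.array(p)/sc+np.array(off),z,s)[:,:2]
        print(k,w.mean(0).round(4),w.round(3).tolist())
        if len(w)==4:
            e=w[2]-w[1]+w[3]-w[0]; f=w[1]-w[0]+w[2]-w[3]
            print('   ang',np.degrees(np.arctan2(e[1],e[0])).round(1),np.degrees(np.arctan2(f[1],f[0])).round(1),'sides',[float(np.hypot(*(w[i]-w[i-3])).round(3)) for i in range(4)])
E
python3 - <<'E'
from h import *
s=sense()
rep('wrist',dict(white=(.006,[(472,173),(546,177),(530,308),(461,302)]),wb=(.016,[(504,224),(499,264)]),
dark=(.024,[(338,97),(389,79),(411,171),(364,184)])),s,1.5605)
s1=dict(ee_pos=[0.52514225,0.1992602,0.30598901],tcp_rot=[ 7.07303433e-01,7.06909887e-01,-5.14936439e-04,6.51e-06])
for a,b in(((540,197),(572,315)),((585,135),(617,250))):
    P=[]
    for q,S in((a,s1),(b,s)):
        p0,p1=[px('wrist',np.array(q)/1.5605,z,S)[0] for z in(0,.2)]; P.append((p0,(p1-p0)/.2))
    for z in np.arange(0,.2,.02): print(z.round(2),(P[0][0]+P[0][1]*z)[:2].round(3),(P[1][0]+P[1][1]*z)[:2].round(3))
E
```

```text
white [0.5903 0.3194] [[0.561, 0.38], [0.626, 0.376], [0.62, 0.258], [0.555, 0.263]]
   ang -92.9 -4.1 sides [0.065, 0.119, 0.065, 0.117]
wb [0.5876 0.3188] [[0.589, 0.337], [0.586, 0.301]]
dark [0.4777 0.4107] [[0.448, 0.439], [0.489, 0.452], [0.507, 0.381], [0.467, 0.371]]
   ang -74.9 16.4 sides [0.043, 0.073, 0.041, 0.071]
0.0 [0.663 0.254] [0.662 0.249]
0.02 [0.657 0.255] [0.654 0.255]
0.04 [0.651 0.255] [0.646 0.26 ]
0.06 [0.644 0.256] [0.639 0.266]
0.08 [0.638 0.256] [0.631 0.272]
0.1 [0.632 0.257] [0.623 0.278]
0.12 [0.626 0.257] [0.615 0.283]
0.14 [0.62  0.257] [0.607 0.289]
0.16 [0.614 0.258] [0.599 0.295]
0.18 [0.608 0.258] [0.591 0.3  ]
0.0 [0.701 0.311] [0.698 0.311]
0.02 [0.693 0.309] [0.689 0.314]
0.04 [0.685 0.307] [0.679 0.317]
0.06 [0.678 0.305] [0.669 0.32 ]
0.08 [0.67  0.303] [0.66  0.322]
0.1 [0.662 0.301] [0.65  0.325]
0.12 [0.654 0.299] [0.64  0.328]
0.14 [0.647 0.297] [0.631 0.331]
0.16 [0.639 0.295] [0.621 0.333]
0.18 [0.631 0.293] [0.612 0.336]
```

Emit:
apply_moves --pt "3.1 -0.5 3.5 0 0 0 0" --pt "3.1 -0.5 3.5 0 0 0 0" --pt "3.1 -0.4 3.5 0 0 0 0" --pt "0 0 4 0 0 -7.75 0" --pt "0 0 3 0 0 -7.75 0" --pt "0 0 0 0 0 0 0" --pt "0 0 0 0 0 0 0" --pt "0 0 0 0 0 0 0"

```text
clock: 2.45
ee_pos: [0.483, 0.3983, 0.0989]
tcp_rot: [0.607, 0.795, 0.002, 0.001]
force: [0.9, 0.0, 0.9]
grip_width: 0.0871
grip_force: 0.0
```

```bash
cat > g.py <<'E'
import sys; from h import *
# target x y z yaw(deg of tool y axis from world x) -> remaining tool shift cm, wz
x,y,z,yaw=map(float,sys.argv[1:5]); s=sense(); r=R.from_quat(s['tcp_rot']); M=r.as_matrix()
print('now',s['ee_pos'].round(4),'yaw',np.degrees(np.arctan2(M[1,1],M[0,1])).round(2),'tilt',np.degrees(np.arccos(-M[2,2])).round(2),'t',s['clock'],'grip',s['grip_width'],s['grip_force'])
print('tool cm',(M.T@(np.array([x,y,z])-s['ee_pos'])*100).round(2),'wz',-((yaw-np.degrees(np.arctan2(M[1,1],M[0,1]))+90)%180-90))
E
python3 g.py .482 .3965 .018 15.5
```

```text
now [0.483  0.3983 0.0989] yaw 15.32 tilt 0.26 t 2.45 grip 0.08714607369685169 0.0
tool cm [-0.15 -0.18  8.09] wz -0.17920724513120945
```

Emit:
apply_moves --pt "-0.15 -0.15 3 0 0 0 0" --pt "0 0 3 0 0 0 0" --pt "0 0 2.1 0 0 0 0" --pt "0 0 0 0 0 0 0" --pt "0 0 0 0 0 0 0" --pt "0 0 0 0 0 0 255" --pt "0 0 0 0 0 0 255" --pt "0 0 0 0 0 0 255" --pt "0 0 0 0 0 0 255" --pt "0 0 0 0 0 0 255" --pt "0 0 0 0 0 0 255" --pt "0 0 0 0 0 0 255" --squeeze 25

```text
clock: 3.65
ee_pos: [0.48, 0.3962, 0.0155]
tcp_rot: [0.605, 0.796, 0.0, 0.0]
force: [-0.1, -0.2, -0.3]
grip_width: 0.0449
grip_force: 25.0
```

Emit:
apply_moves --pt "0 0 -4 0 0 0 255" --pt "0 0 -4 0 0 7.3 255" --pt "0 0 -2 0 0 7.3 255" --pt "-4.4 0 0 0 0 0 255" --pt "-4.4 0 0 0 0 0 255" --pt "-4.4 0 0 0 0 0 255" --pt "-4.4 0.5 0 0 0 0 255" --pt "-4 2.5 0 0 0 0 255" --pt "-0.7 4 0 0 0 0 255" --pt "0 2.9 0 0 0 0 255" --pt "0 0 0 0 0 0 255" --pt "0 0 0 0 0 0 255"

```text
clock: 4.85
ee_pos: [0.582, 0.1744, 0.115]
tcp_rot: [0.702, 0.712, -0.001, -0.001]
force: [-0.1, 0.2, 0.4]
grip_width: 0.0449
grip_force: 25.0
```

```bash
python3 g.py .579 .1735 .033 0.7
```

```text
now [0.582  0.1744 0.115 ] yaw 0.87 tilt 0.1 t 4.85 grip 0.04492746129735851 24.99990745447576
tool cm [-0.09 -0.29  8.2 ] wz 0.16515195961861195
```

Emit:
apply_moves --pt "-0.1 -0.3 3.5 0 0 0 255" --pt "0 0 3 0 0 0 255" --pt "0 0 1 0 0 0 255" --pt "0 0 0.7 0 0 0 255" --pt "0 0 0 0 0 0 255" --pt "0 0 0 0 0 0 255" --pt "0 0 0 0 0 0 255"

```text
clock: 5.55
ee_pos: [0.5804, 0.1739, 0.0348]
tcp_rot: [0.701, 0.713, 0.001, 0.001]
force: [1.0, 0.1, -1.4]
grip_width: 0.0444
grip_force: 25.0
```

Emit:
apply_moves --pt "0 0 0 0 0 0 100" --pt "0 0 0 0 0 0 60" --pt "0 0 0 0 0 0 0" --pt "0 0 0 0 0 0 0" --pt "0 0 0 0 0 0 0" --pt "0 0 -4 0 0 0 0" --pt "0 0 -4 0 0 0 0" --pt "0 0 -4 0 0 0 0" --pt "0 0 0 0 0 0 0" --pt "0 0 0 0 0 0 0"

```text
clock: 6.55
ee_pos: [0.5799, 0.1738, 0.1547]
tcp_rot: [0.702, 0.713, 0.001, 0.001]
force: [-0.3, -0.8, -0.1]
grip_width: 0.0871
grip_force: 0.0
```

```bash
python3 g.py .468 .297 .12 13
```

```text
now [0.5799 0.1738 0.1547] yaw 0.9 tilt 0.14 t 6.55 grip 0.08708727576740297 0.0
tool cm [ 12.5  -11.     3.44] wz -12.09780970475272
```

Emit:
apply_moves --pt "3.2 -2.8 0 0 0 0 0" --pt "3.2 -2.8 0 0 0 0 0" --pt "3.2 -2.8 1 0 0 0 0" --pt "2.9 -2.6 1 0 0 0 0" --pt "0 0 2 0 0 -6 0" --pt "0 0 2 0 0 -6.1 0" --pt "0 0 0 0 0 0 0" --pt "0 0 0 0 0 0 0" --pt "0 0 0 0 0 0 0"

```text
clock: 7.45
ee_pos: [0.4679, 0.2968, 0.0937]
tcp_rot: [0.623, 0.782, 0.0, 0.0]
force: [0.3, -0.8, 0.4]
grip_width: 0.087
grip_force: 0.0
```

```bash
python3 g.py .468 .297 .018 13
```

```text
now [0.4679 0.2968 0.0937] yaw 12.88 tilt 0.01 t 7.45 grip 0.08702399028290818 0.0
tool cm [0.01 0.01 7.57] wz -0.11858665651355693
```

Emit:
apply_moves --pt "0 0 3 0 0 0 0" --pt "0 0 3 0 0 0 0" --pt "0 0 1.5 0 0 0 0" --pt "0 0 0 0 0 0 0" --pt "0 0 0 0 0 0 0" --pt "0 0 0 0 0 0 255" --pt "0 0 0 0 0 0 255" --pt "0 0 0 0 0 0 255" --pt "0 0 0 0 0 0 255" --pt "0 0 0 0 0 0 255" --pt "0 0 0 0 0 0 255"

```text
clock: 8.55
ee_pos: [0.4676, 0.297, 0.019]
tcp_rot: [0.622, 0.783, 0.0, 0.0]
force: [-0.7, -1.0, 5.4]
grip_width: 0.06
grip_force: 25.0
```

```bash
python3 g.py .587 .051 .12 11; python3 - <<'E'
from h import *
b=cv2.imread('pics/b.png')
cv2.imwrite('pics/b2.png',cv2.resize(b[60:280,60:320],None,fx=3,fy=2.7,interpolation=cv2.INTER_CUBIC))
E
```

```text
now [0.4676 0.297  0.019 ] yaw 13.0 tilt 0.02 t 8.55 grip 0.0599731583730002 24.98916537500918
tool cm [-26.66   6.1  -10.1 ] wz 2.0030525445200453
```

View pics/b2.png

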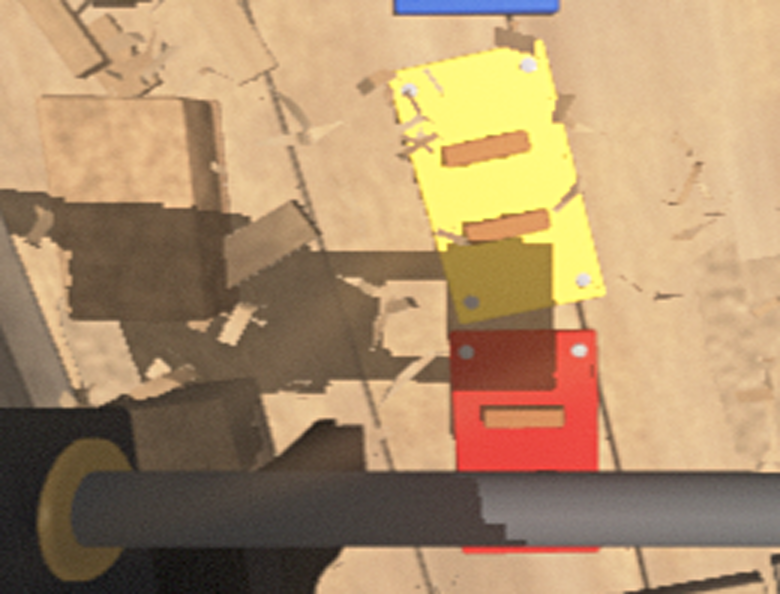

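Enlarged first wrist view: yellow stand corners (390,75), (543,42), (605,295), (463,323), bearers at (486,148) and (507,223). Red stand corners (450,332), (597,330), (598,552), (463,552). Cork at (130,205), oak partly visible.

```bash
python3 - <<'E'
from h import *
s=dict(ee_pos=[6.24300996e-01,1.25332948e-04,2.35584321e-01],tcp_rot=[7.07115827e-01,7.07096923e-01,-6.16859987e-04,-8.76607272e-04])
rep('wrist',dict(yellow=(.006,[(390,75),(543,42),(605,295),(463,323)]),yb=(.016,[(486,148),(507,223)]),red=(.006,[(450,332),(597,330),(598,552),(463,552)]),rb=(.016,[(523,417)]),cork=(.033,[(40,96),(185,98),(203,320),(75,318)])),s,np.array([3,2.7]),(60,60))
E
```

```text
yellow [0.5883 0.0527] [[0.544, 0.103], [0.607, 0.117], [0.632, 0.002], [0.57, -0.012]]
   ang -77.3 12.6 sides [0.064, 0.118, 0.064, 0.118]
yb [0.5874 0.0541] [[0.583, 0.071], [0.591, 0.037]]
red [ 0.5973 -0.075 ] [[0.564, -0.016], [0.629, -0.015], [0.63, -0.134], [0.566, -0.134]]
   ang -89.3 0.5 sides [0.065, 0.119, 0.064, 0.118]
rb [ 0.5964 -0.0565] [[0.596, -0.057]]
cork [0.4426 0.0435] [[0.416, 0.092], [0.471, 0.091], [0.468, -0.005], [0.416, -0.004]]
   ang -90.9 -0.9 sides [0.055, 0.096, 0.052, 0.096]
```

Emit:
apply_moves --pt "0 0 -4 0 0 0 255" --pt "0 0 -4 0 0 0 255" --pt "-2 2 -2 0 0 2 255" --pt "-4.3 1.2 0 0 0 0 255" --pt "-4.3 0.8 0 0 0 0 255" --pt "-4.3 0.8 0 0 0 0 255" --pt "-4.3 0.8 0 0 0 0 255" --pt "-4.3 0 0 0 0 0 255" --pt "-2.6 0 0 0 0 0 255" --pt "0 0 0 0 0 0 255" --pt "0 0 0 0 0 0 255"

```text
clock: 9.65
ee_pos: [0.5723, 0.052, 0.1181]
tcp_rot: [0.637, 0.771, -0.0, -0.001]
force: [0.1, 0.7, -0.2]
grip_width: 0.0596
grip_force: 25.0
```

```bash
python3 g.py .588 .053 .0355 12.3
```

```text
now [0.5723 0.052  0.1181] yaw 10.89 tilt 0.08 t 9.65 grip 0.05955225804151184 24.988484904170036
tool cm [-0.2   1.57  8.26] wz -1.405491753719815
```

Emit:
apply_moves --pt "-0.2 1.55 2 0 0 -1.4 255" --pt "0 0 3.5 0 0 0 255" --pt "0 0 2 0 0 0 255" --pt "0 0 0.8 0 0 0 255" --pt "0 0 0 0 0 0 255" --pt "0 0 0 0 0 0 255" --pt "0 0 0 0 0 0 255"

```text
clock: 10.35
ee_pos: [0.5887, 0.054, 0.0361]
tcp_rot: [0.626, 0.78, 0.0, 0.0]
force: [-0.1, 0.4, -0.8]
grip_width: 0.0596
grip_force: 25.0
```

Emit:
apply_moves --pt "0 0 0 0 0 0 70" --pt "0 0 0 0 0 0 40" --pt "0 0 0 0 0 0 0" --pt "0 0 0 0 0 0 0" --pt "0 0 0 0 0 0 0" --pt "0 0 -4 0 0 0 0" --pt "0 0 -4 0 0 0 0" --pt "0 0 -4 0 0 0 0" --pt "0 0 -4 0 0 0 0" --pt "0 0 -4 0 0 0 0"

```text
clock: 11.35
ee_pos: [0.588, 0.0532, 0.2372]
tcp_rot: [0.627, 0.779, -0.0, -0.0]
force: [1.1, 0.0, -0.6]
grip_width: 0.0869
grip_force: 0.0
```

Emit:
apply_moves --pt "0 0 -1 0 0 6.1 0" --pt "0 0 0 0 0 6.1 0" --pt "-4.7 -1.3 0 0 0 0 0" --pt "-4.7 -1.3 0 0 0 0 0" --pt "-4.7 -1.3 0 0 0 0 0" --pt "-4.7 -1.3 0 0 0 0 0" --pt "-4.7 -1.3 0 0 0 0 0" --pt "-4.7 -1.3 0 0 0 0 0" --pt "-4.5 -1 0 0 0 0 0" --pt "0 0 0 0 0 0 0" --pt "0 0 0 0 0 0 0" --pt "0 0 0 0 0 0 0"

```text
clock: 12.55
ee_pos: [0.5013, -0.2728, 0.2453]
tcp_rot: [0.706, 0.709, 0.0, -0.001]
force: [-0.0, -0.1, 0.3]
grip_width: 0.0869
grip_force: 0.0
```

```bash
python3 - <<'E'
from h import *
s,im=snap('wrist','i.png'); print(s['ee_pos'],s['tcp_rot'],s['clock'])
cv2.imwrite('pics/i2.png',cv2.resize(im[:230,:,::-1],None,fx=1.5605,fy=1.5605,interpolation=cv2.INTER_CUBIC))
E
```

```text
[ 0.50133499 -0.27280905  0.24529823] [ 7.05681593e-01  7.08528729e-01  1.85761463e-04 -7.03374095e-04] 12.55
```

View pics/i2.png

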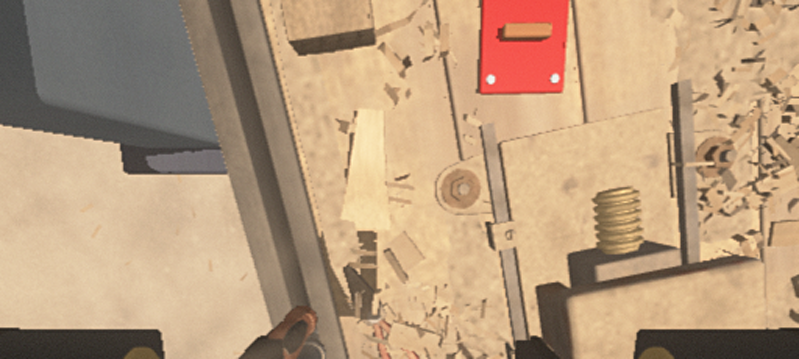

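Wrist view: wedge trapezoid, narrow end (356,109)–(383,111), wide end (342,218)–(390,230). Oak's lower edge is at the top (330,40), red stand at (525,45), vice at lower right.

```bash
python3 - <<'E'
from h import *
s=sense()
rep('wrist',dict(wedge=(.01,[(356,109),(383,111),(390,230),(342,218)]),oak=(.04,[(289,40),(374,33)]),redlow=(.006,[(479,93),(564,93)]),vice=(.08,[(540,285),(570,260),(760,255)]),rail=(.01,[(482,125),(505,250)])),s,1.5605)
i=cv2.imread('pics/i.png')
cv2.imwrite('pics/i3.png',cv2.resize(i[60:155,200:270],None,fx=6,fy=6,interpolation=cv2.INTER_CUBIC))
E
```

```text
wedge [ 0.4762 -0.1932] [[0.467, -0.148], [0.489, -0.15], [0.494, -0.242], [0.454, -0.233]]
   ang -92.4 -10.2 sides [0.021, 0.093, 0.041, 0.086]
oak [ 0.4537 -0.1055] [[0.424, -0.108], [0.484, -0.103]]
redlow [ 0.5977 -0.1351] [[0.564, -0.135], [0.631, -0.135]]
vice [ 0.6576 -0.2604] [[0.601, -0.274], [0.62, -0.256], [0.751, -0.252]]
rail [ 0.5792 -0.209 ] [[0.567, -0.159], [0.591, -0.259]]
```

View pics/i3.png

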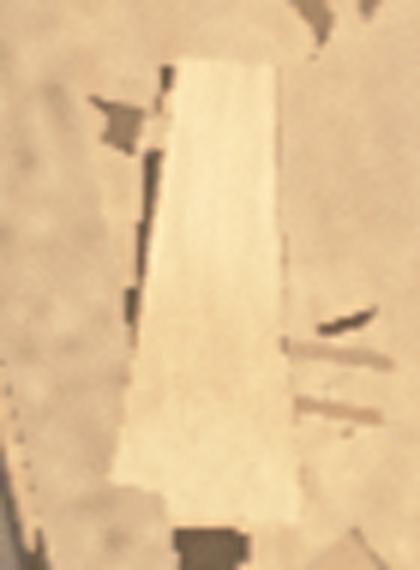

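The crop shows the wedge tapering in plan: narrow end at top (165–278,60), wide end at bottom (110,480)–(300,525), axis close to vertical.

Emit:
apply_moves --pt "3.5 -1.3 2 0 0 0 0" --pt "3.5 -1.3 3 0 0 0 0" --pt "0 0 4 0 0 2.4 0" --pt "0 0 4 0 0 0 0" --pt "0 0 2 0 0 0 0" --pt "0 0 0 0 0 0 0" --pt "0 0 0 0 0 0 0" --pt "0 0 0 0 0 0 0"

```text
clock: 13.4
ee_pos: [0.4764, -0.2042, 0.0969]
tcp_rot: [0.72, 0.694, 0.0, 0.001]
force: [0.3, 0.8, 0.1]
grip_width: 0.0869
grip_force: 0.0
```

```bash
python3 g.py .4757 -.203 .0165 -2.4
```

```text
now [ 0.4764 -0.2042  0.0969] yaw -2.14 tilt 0.17 t 13.4 grip 0.08687398074591272 0.0
tool cm [ 0.12 -0.1   8.04] wz 0.26406651375984325
```

Emit:
apply_moves --pt "0.1 -0.1 3 0 0 0.2 0" --pt "0 0 3 0 0 0 0" --pt "0 0 2 0 0 0 0" --pt "0 0 0 0 0 0 0" --pt "0 0 0 0 0 0 0" --pt "0 0 0 0 0 0 255" --pt "0 0 0 0 0 0 255" --pt "0 0 0 0 0 0 255" --pt "0 0 0 0 0 0 255" --pt "0 0 0 0 0 0 255" --pt "0 0 0 0 0 0 255" --pt "0 0 0 0 0 0 255" --squeeze 20

```text
clock: 14.6
ee_pos: [0.4743, -0.203, 0.0155]
tcp_rot: [0.722, 0.692, -0.0, -0.0]
force: [-0.1, 0.6, -0.2]
grip_width: 0.0388
grip_force: 0.0
```

Still closing; wait, then lift.

Emit:
apply_moves --pt "0 0 0 0 0 0 255" --pt "0 0 0 0 0 0 255" --pt "0 0 0 0 0 0 255" --pt "0 0 0 0 0 0 255"

```text
clock: 15.0
ee_pos: [0.4743, -0.2031, 0.0155]
tcp_rot: [0.722, 0.692, -0.0, -0.0]
force: [-0.2, -0.5, 0.2]
grip_width: 0.0346
grip_force: 19.8
```

Emit:
apply_moves --pt "0 0 -2 0 0 0 255" --pt "0 0 -4 0 0 0 255" --pt "0 0 -4 0 0 0 255" --pt "0 0 -4 0 0 0 255" --pt "0 0 0 0 0 0 255" --pt "0 0 0 0 0 0 255"

```text
clock: 15.6
ee_pos: [0.4746, -0.2032, 0.1564]
tcp_rot: [0.722, 0.692, 0.0, 0.001]
force: [-0.4, 0.2, -0.4]
grip_width: 0.0348
grip_force: 19.8
```

```bash
python3 g.py .50 .1 .18 0;python3 - <<'E'
from h import *
s,im=snap('side','j.png'); i2=cams.capture('scene')
a=cv2.resize(im[150:320,150:350,::-1],None,fx=3,fy=3); 
cv2.imwrite('pics/j2.png',a)
E
```

```text
now [ 0.4746 -0.2032  0.1564] yaw -2.39 tilt 0.12 t 15.6 grip 0.0348422677040649 19.811285851174034
tool cm [30.4   1.28 -2.4 ] wz -2.394631281479306
```

View pics/j2.png

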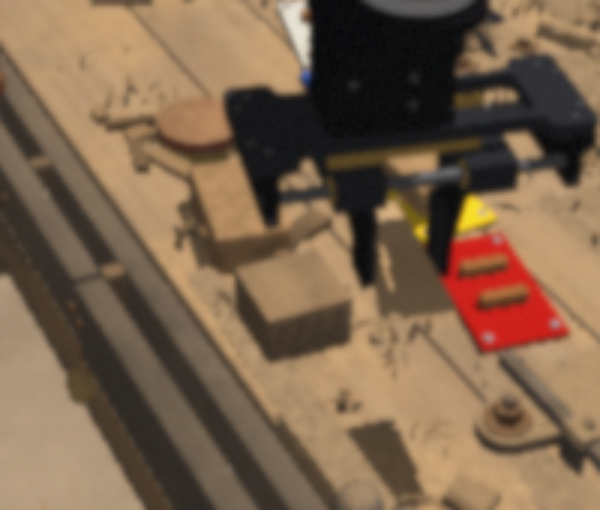

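```bash
python3 - <<'E'
from h import *
i=cv2.imread('pics/e.png')[60:175,330:512]; j=cv2.imread('pics/f.png')[130:230,350:512]
a=cv2.resize(i,(728,460)); b=cv2.resize(j,None,fx=4,fy=4)
c=np.zeros((600,800,3),np.uint8); c[:300,:475]=cv2.resize(i,(475,300)); c[300:600,:486]=cv2.resize(j,(486,300)); cv2.imwrite('pics/k.png',c)
E
```

```text
(no output)
```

View pics/k.png

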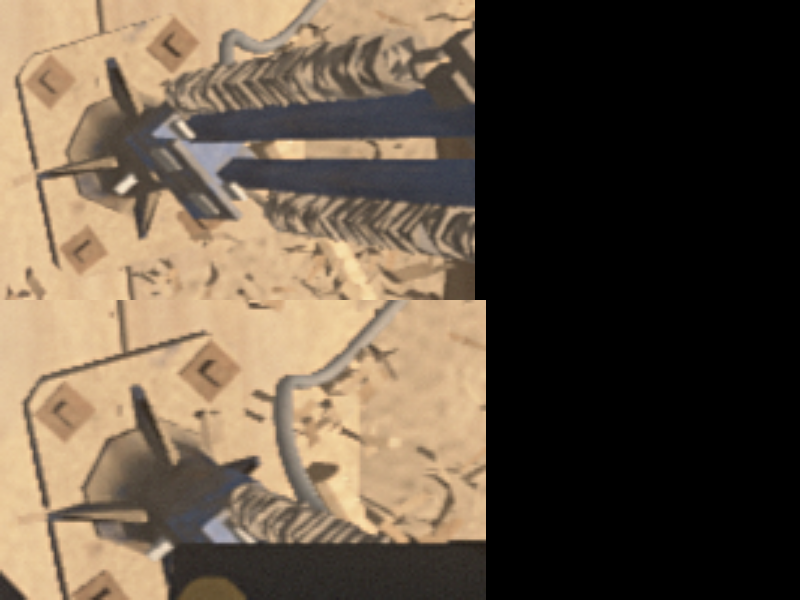

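```bash
python3 - <<'E'
from h import *
s1=dict(ee_pos=[0.52514225,0.1992602,0.30598901],tcp_rot=[ 7.07303433e-01,7.06909887e-01,-5.14936439e-04,6.51e-06])
s2=dict(ee_pos=[0.49592577,0.30358274,0.27157877],tcp_rot=[ 7.07823791e-01,7.06388984e-01,-1.56776995e-04,2.44698133e-04])
for n,a,b in(('spring',(175,95),(235,200)),('pin',(125,183),(160,249)),('block',(125,140),(165,215))):
    P=[]
    for q,S in(((330+a[0]/2.61,60+a[1]/2.61),s1),((350+b[0]/3,130+b[1]/3),s2)):
        p0,p1=[px('wrist',q,z,S)[0] for z in(0,.2)]; P.append((p0,p1-p0))
    (o,d),(p,e)=P; t=np.linalg.lstsq(np.c_[d,-e],p-o,rcond=None)[0]
    print(n,(o+d*t[0]).round(3),(p+e*t[1]).round(3))
# extents of arms/springs at heights from view 1
for z in(.1,.15,.2): print(z,px('wrist',[(330+x/2.61,60+y/2.61) for x,y in((230,60),(350,45),(280,235))],z,s1)[:,:2].round(3).tolist())
E
```

```text
spring [0.68  0.289 0.12 ] [0.68  0.289 0.12 ]
pin [0.687 0.251 0.059] [0.688 0.251 0.059]
block [0.677 0.271 0.078] [0.678 0.271 0.078]
0.1 [[0.711, 0.305], [0.762, 0.311], [0.744, 0.229]]
0.15 [[0.685, 0.299], [0.729, 0.304], [0.713, 0.234]]
0.2 [[0.659, 0.294], [0.696, 0.298], [0.682, 0.239]]
```

The lamp arm starts at about (0.68, 0.29, z>0.12), too close to the gripper body for this grip on the white stand. I'll regrip nearer the wide end and turn the wedge half round, so the gripper body stays clear of the lamp.

Emit:
apply_moves --pt "0 0 4 0 0 0 255" --pt "0 0 4 0 0 0 255" --pt "0 0 4 0 0 0 255" --pt "0 0 2 0 0 0 255" --pt "0 0 0 0 0 0 255" --pt "0 0 0 0 0 0 255" --pt "0 0 0 0 0 0 120" --pt "0 0 0 0 0 0 100" --pt "0 0 0 0 0 0 100" --pt "0 0 0 0 0 0 100" --pt "-0.7 0 0 0 0 0 100" --pt "-0.7 0 0 0 0 0 100"

```text
clock: 16.9
ee_pos: [0.4696, -0.2127, 0.0146]
tcp_rot: [0.722, 0.692, -0.0, -0.006]
force: [-0.9, 7.1, 11.8]
grip_width: 0.0525
grip_force: 5.8
```

Emit:
apply_moves --pt "0 0 0 0 0 0 100" --pt "0 0 0 0 0 0 100" --pt "0 0 0 0 0 0 255" --pt "0 0 0 0 0 0 255" --pt "0 0 0 0 0 0 255" --pt "0 0 0 0 0 0 255" --pt "0 0 0 0 0 0 255" --pt "0 0 0 0 0 0 255" --pt "0 0 0 0 0 0 255" --pt "0 0 0 0 0 0 255"

```text
clock: 17.9
ee_pos: [0.4736, -0.2171, 0.0154]
tcp_rot: [0.722, 0.692, -0.0, -0.0]
force: [0.4, 0.2, -0.1]
grip_width: 0.0384
grip_force: 19.8
```

```bash
python3 g.py .50 .33 .2 0; python3 -c "
from h import *;print(sense()['joints'].round(3))"
```

```text
now [ 0.4736 -0.2171  0.0154] yaw -2.41 tilt 0.02 t 17.9 grip 0.038376474277576435 19.813135400399915
tool cm [ 54.77   0.34 -18.45] wz -2.4062336390104804
[-0.644  0.758  1.84  -0.     0.544 -0.602]
```

Emit:
apply_moves --pt "0 0 -2 0 0 0 255" --pt "0 0 -4 0 0 0 255" --pt "0 0 -4 0 0 0 255" --pt "0 0 -4 0 0 0 255" --pt "2 0 -4 0 0 -1.2 255" --pt "4 0 0 0 0 -1.2 255" --pt "0 0 0 0 0 0 255" --pt "0 0 0 0 0 0 255"

```text
clock: 18.7
ee_pos: [0.4751, -0.1563, 0.1958]
tcp_rot: [0.706, 0.708, -0.0, 0.0]
force: [0.2, -0.4, -0.2]
grip_width: 0.0383
grip_force: 19.8
```

```bash
python3 g.py .50 .33 .2 0;python3 - <<'E'
from h import *
s,im=snap('wrist','l.png')
E
```

```text
now [ 0.4751 -0.1563  0.1958] yaw 0.1 tilt 0.02 t 18.7 grip 0.038266760290703895 19.811925422254717
tool cm [48.62  2.58 -0.44] wz 0.10429476026185114
```

View pics/l.png

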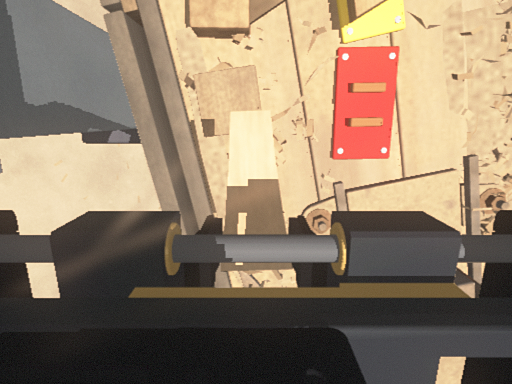

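Wrist view: the wedge is held in line with the tool, narrow end at (230–270,111). Oak is behind it, corners (195,75), (257,65), (202,135).

```bash
python3 - <<'E'
from h import *
s=sense(); M=R.from_quat(s['tcp_rot']).as_matrix()
for dz in(0,.006):
    w=px('wrist',[(230,111),(270,111),(226,190),(281,190)],s['ee_pos'][2]-dz,s)
    print(((w-s['ee_pos'])@M*1000).round(1).tolist())
rep('wrist',dict(oak=(.04,[(195,75),(257,65),(202,135)]),red=(.006,[(337,46),(398,47),(389,159),(333,156)]),rb=(.016,[(367,88),(364,122)])),s)
E
```

```text
[[69.5, -12.5, -0.0], [69.5, 7.1, -0.0], [29.7, -15.3, -0.0], [29.8, 13.4, -0.0]]
[[69.7, -12.9, 6.0], [69.7, 7.4, 6.0], [28.3, -16.0, 6.0], [28.3, 13.9, 6.0]]
oak [ 0.4381 -0.0659] [[0.416, -0.05], [0.477, -0.041], [0.421, -0.107]]
red [ 0.5958 -0.0756] [[0.562, -0.016], [0.626, -0.017], [0.63, -0.136], [0.565, -0.133]]
   ang -88.3 -1.9 sides [0.065, 0.119, 0.065, 0.117]
rb [ 0.5938 -0.0768] [[0.594, -0.059], [0.594, -0.094]]
```

Emit:
apply_moves --pt "4.7 0 0 0 0 0 255" --pt "4.7 0.1 0 0 0 0 255" --pt "4.7 0.1 0 0 0 0 255" --pt "4.7 0.1 0 0 0 0 255" --pt "4.7 0.1 0 0 0 0 255" --pt "4.7 0.1 0 0 0 0 255" --pt "4.7 0.1 0 0 0 0 255" --pt "4.7 0.1 0 0 0 0 255" --pt "4.7 0.1 0 0 0 0 255" --pt "4.7 0.1 0 0 0 0 255" --pt "4.7 0.1 0 0 0 0 255" --pt "0 0 0 0 0 0 255"

```text
clock: 19.95
ee_pos: [0.4864, 0.3647, 0.1947]
tcp_rot: [0.706, 0.709, 0.002, -0.0]
force: [0.6, -0.5, -0.2]
grip_width: 0.0385
grip_force: 19.8
```

Emit:
apply_moves --pt "0 0 0 0 0 -8.5 255" --pt "0 0 0 0 0 -8.5 255" --pt "0 0 0 0 0 -8.5 255" --pt "0 0 0 0 0 -8.5 255" --pt "0 0 0 0 0 -8.5 255" --pt "0 0 0 0 0 -8.5 255" --pt "0 0 0 0 0 -8.5 255" --pt "0 0 0 0 0 -8.5 255" --pt "0 0 0 0 0 -8.5 255" --pt "0 0 0 0 0 -8.5 255" --pt "0 0 0 0 0 -8.5 255" --pt "0 0 0 0 0 0 255"

```text
clock: 21.15
ee_pos: [0.4861, 0.3583, 0.1946]
tcp_rot: [-0.029, 1.0, -0.001, -0.001]
force: [0.3, -1.0, 0.2]
grip_width: 0.0386
grip_force: 19.8
```

```bash
python3 g.py .583 .349 .2 0; python3 -c "
from h import *;print(sense()['joints'].round(3))"
```

```text
now [0.4861 0.3583 0.1946] yaw 93.38 tilt 0.1 t 21.15 grip 0.038563879048246034 19.81030033024581
tool cm [-9.62 -1.5  -0.55] wz -86.62358257872773
[ 4.510e-01  5.490e-01  1.528e+00 -1.000e-03  1.066e+00 -1.179e+00]
```

Emit:
apply_moves --pt "0 0 0 0 0 -7.87 255" --pt "0 0 0 0 0 -7.87 255" --pt "0 0 0 0 0 -7.87 255" --pt "0 0 0 0 0 -7.87 255" --pt "0 0 0 0 0 -7.87 255" --pt "0 0 0 0 0 -7.87 255" --pt "0 0 0 0 0 -7.87 255" --pt "0 0 0 0 0 -7.87 255" --pt "0 0 0 0 0 -7.87 255" --pt "0 0 0 0 0 -7.87 255" --pt "0 0 0 0 0 -7.87 255" --pt "0 0 0 0 0 0 255"

```text
clock: 22.35
ee_pos: [0.4858, 0.359, 0.195]
tcp_rot: [-0.706, 0.708, 0.0, -0.0]
force: [0.2, -0.0, -0.7]
grip_width: 0.0384
grip_force: 19.8
```

Emit:
apply_moves --pt "0.2 -2 0 0 0 0 255" --pt "0.2 -3 0 0 0 0 255" --pt "0.2 -3 0 0 0 0 255" --pt "0.2 -1.4 0 0 0 0 255" --pt "0 0 0 0 0 0 255" --pt "0 0 0 0 0 0 255"

```text
clock: 22.95
ee_pos: [0.5788, 0.3513, 0.1948]
tcp_rot: [-0.706, 0.708, 0.001, -0.001]
force: [-0.1, 0.2, -0.6]
grip_width: 0.0387
grip_force: 19.8
```

```bash
python3 g.py .583 .349 .0322 0; python3 -c "
from h import *;print(sense()['joints'].round(3))"
```

```text
now [0.5788 0.3513 0.1948] yaw 179.86 tilt 0.14 t 22.95 grip 0.03871150247865768 19.812262828781968
tool cm [ 0.22 -0.46 16.26] wz -0.14423077785500027
[ 0.381  0.644  1.33   0.     1.171 -2.758]
```

Emit:
apply_moves --pt "0.2 -0.4 3 0 0 0 255" --pt "0 0 3 0 0 0 255" --pt "0 0 3 0 0 0 255" --pt "0 0 3 0 0 0 255" --pt "0 0 2 0 0 0 255" --pt "0 0 0 0 0 0 255" --pt "0 0 0 0 0 0 255"

```text
clock: 23.65
ee_pos: [0.5825, 0.3503, 0.0557]
tcp_rot: [0.707, -0.707, -0.0, 0.001]
force: [-0.1, 0.5, -0.5]
grip_width: 0.0383
grip_force: 19.8
```

```bash
python3 g.py .583 .349 .0322 0
```

```text
now [0.5825 0.3503 0.0557] yaw -179.95 tilt 0.07 t 23.65 grip 0.038307593670782104 19.81226252963097
tool cm [ 0.12 -0.05  2.35] wz 0.046555267688745516
```

Emit:
apply_moves --pt "0.1 0 1.2 0 0 0 255" --pt "0 0 1.15 0 0 0 255" --pt "0 0 0 0 0 0 255" --pt "0 0 0 0 0 0 255" --pt "0 0 0 0 0 0 255"

```text
clock: 24.15
ee_pos: [0.5837, 0.3491, 0.0323]
tcp_rot: [0.707, -0.707, 0.0, -0.0]
force: [0.4, -0.3, -0.7]
grip_width: 0.0387
grip_force: 19.8
```

Emit:
apply_moves --pt "0 0 0 0 0 0 100" --pt "0 0 0 0 0 0 60" --pt "0 0 0 0 0 0 20" --pt "0 0 0 0 0 0 0" --pt "0 0 0 0 0 0 0" --pt "0 0 0 0 0 0 0" --pt "0 0 0 0 0 0 0" --pt "0 0 -3 0 0 0 0" --pt "0 0 -4 0 0 0 0" --pt "0 0 -4 0 0 0 0" --pt "0 0 -4 0 0 0 0" --pt "0 4 0 0 0 0 0"

```text
clock: 25.35
ee_pos: [0.5527, 0.3508, 0.1896]
tcp_rot: [-0.707, 0.708, -0.005, 0.01]
force: [-0.3, 0.8, 0.1]
grip_width: 0.0871
grip_force: 0.0
```

Emit:
apply_moves --pt "0 4 0 0 0 8.5 0" --pt "0 0 0 0 0 8.5 0" --pt "0 0 0 0 0 8.5 0" --pt "0 0 0 0 0 8.5 0" --pt "0 0 0 0 0 8.5 0" --pt "0 0 0 0 0 8.5 0" --pt "0 0 0 0 0 8.5 0" --pt "0 0 0 0 0 8.5 0" --pt "0 0 0 0 0 8.5 0" --pt "0 0 0 0 0 8.5 0" --pt "0 0 0 0 0 8.5 0"

```text
clock: 26.45
ee_pos: [0.5033, 0.3489, 0.1821]
tcp_rot: [0.033, 0.999, -0.0, -0.0]
force: [-0.1, -0.5, -0.3]
grip_width: 0.0868
grip_force: 0.0
```

Emit:
apply_moves --pt "0 0 0 0 0 8.5 0" --pt "0 0 0 0 0 8.5 0" --pt "0 0 0 0 0 8.5 0" --pt "0 0 0 0 0 8.5 0" --pt "0 0 0 0 0 8.5 0" --pt "0 0 0 0 0 8.5 0" --pt "0 0 0 0 0 8.5 0" --pt "0 0 0 0 0 8.5 0" --pt "0 0 0 0 0 8.5 0" --pt "0 0 0 0 0 8.5 0" --pt "0 0 0 0 0 0 0"

```text
clock: 27.55
ee_pos: [0.5034, 0.3489, 0.1821]
tcp_rot: [0.697, 0.717, 0.0, 0.0]
force: [0.1, -0.9, -0.7]
grip_width: 0.087
grip_force: 0.0
```

```bash
python3 g.py .50 .18 .28 0
```

```text
now [0.5034 0.3489 0.1821] yaw 1.58 tilt 0.0 t 27.55 grip 0.08703104167011479 0.0
tool cm [-16.87  -0.81  -9.79] wz 1.5833954080615058
```

Emit:
apply_moves --pt "-4.2 -0.2 -2.4 0 0 1.6 0" --pt "-4.2 -0.2 -2.4 0 0 0 0" --pt "-4.2 -0.2 -2.4 0 0 0 0" --pt "-4.2 -0.2 -2.4 0 0 0 0" --pt "0 0 0 0 0 0 0" --pt "0 0 0 0 0 0 0" --pt "0 0 0 0 0 0 0"

```text
clock: 28.25
ee_pos: [0.496, 0.1816, 0.2774]
tcp_rot: [0.707, 0.708, -0.0, -0.001]
force: [0.7, -0.0, -0.2]
grip_width: 0.0871
grip_force: 0.0
```

```bash
python3 - <<'E'
from h import *
import pickle
s,im=snap('wrist','m.png'); pickle.dump(s,open('m.pkl','wb')); print(s['ee_pos'])
E
python3 g.py .50 -.17 .28 0
```

```text
[0.49602542 0.18155046 0.27740014]
now [0.4959 0.1819 0.2772] yaw 0.1 tilt 0.1 t 28.3 grip 0.08705000065460203 0.0
tool cm [-35.19   0.35  -0.29] wz 0.10356049662874511
```

Emit:
apply_moves --pt "-4.4 0 0 0 0 0 0" --pt "-4.4 0 0 0 0 0 0" --pt "-4.4 0 0 0 0 0 0" --pt "-4.4 0 0 0 0 0 0" --pt "-4.4 0 0 0 0 0 0" --pt "-4.4 0 0 0 0 0 0" --pt "-4.4 0 0 0 0 0 0" --pt "-4.4 0 0 0 0 0 0" --pt "0 0 0 0 0 0 0" --pt "0 0 0 0 0 0 0" --pt "0 0 0 0 0 0 0"

```text
clock: 29.4
ee_pos: [0.4962, -0.1692, 0.2772]
tcp_rot: [0.706, 0.708, -0.0, -0.001]
force: [-0.5, 0.0, -0.9]
grip_width: 0.0868
grip_force: 0.0
```

```bash
python3 - <<'E'
from h import *
import pickle
s,im=snap('wrist','n.png'); pickle.dump(s,open('n.pkl','wb')); print(s['ee_pos'])
m=cv2.imread('pics/m.png')[20:220,160:420]; n=cv2.imread('pics/n.png')[20:220,160:420]
cv2.imwrite('pics/mn.png',np.hstack([cv2.resize(x,(400,600),interpolation=cv2.INTER_CUBIC) if 0 else cv2.resize(x,(400,308),interpolation=cv2.INTER_CUBIC) for x in(m,n)]))
E
```

```text
[ 0.49615343 -0.16923349  0.27716129]
```

View pics/mn.png

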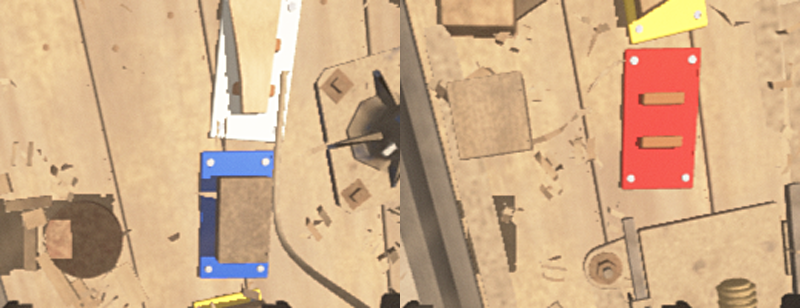

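Left panel: dark lies on the blue stand, top corners (218,179), (270,177), (268,263), (219,265). The wedge lies on white, narrow end at (240–268,112). Right panel: oak top corners (448,85), (523,72), (532,150), (460,159).

```bash
python3 - <<'E'
from h import *
import pickle
m,n=[pickle.load(open(f,'rb')) for f in('m.pkl','n.pkl')]; f=400/260
rep('wrist',dict(dark=(.04,[(218,179),(270,177),(268,263),(219,265)]),blue=(.006,[(202,152),(272,150),(266,277),(198,278)]),wend=(.023,[(240,112),(268,112),(278,0),(231,0)]),white=(.006,[(210,136),(276,141)])),m,f,(160,20))
rep('wrist',dict(oak=(.04,[(48,85),(123,72),(132,150),(60,159)]),red=(.006,[(224,49),(300,48),(290,188),(222,187)]),rb=(.016,[(262,99),(260,142)])),n,f,(160,20))
E
python3 g.py .451 -.077 .1 7
```

```text
dark [0.5796 0.1891] [[0.556, 0.226], [0.6, 0.227], [0.603, 0.153], [0.56, 0.151]]
   ang -87.3 2.4 sides [0.044, 0.075, 0.043, 0.075]
blue [0.5779 0.1893] [[0.546, 0.248], [0.609, 0.25], [0.611, 0.13], [0.546, 0.129]]
   ang -89.5 1.3 sides [0.063, 0.119, 0.066, 0.118]
wend [0.5846 0.3237] [[0.575, 0.281], [0.599, 0.281], [0.601, 0.367], [0.563, 0.367]]
   ang 93.1 0.1 sides [0.024, 0.086, 0.038, 0.087]
white [0.5823 0.2596] [[0.553, 0.262], [0.612, 0.257]]
oak [ 0.4499 -0.0754] [[0.416, -0.051], [0.477, -0.041], [0.483, -0.101], [0.423, -0.109]]
   ang -83.3 8.2 sides [0.061, 0.061, 0.061, 0.058]
red [ 0.5955 -0.0753] [[0.562, -0.017], [0.627, -0.016], [0.628, -0.135], [0.565, -0.134]]
   ang -89.0 0.1 sides [0.065, 0.119, 0.063, 0.117]
rb [ 0.5949 -0.0762] [[0.595, -0.058], [0.595, -0.094]]
now [ 0.4962 -0.1691  0.2774] yaw 0.12 tilt 0.11 t 29.45 grip 0.08698997369831114 0.0
tool cm [ 9.2  -4.48 17.76] wz -6.8782638775498555
```

Emit:
apply_moves --pt "3.1 -1.5 3 0 0 0 0" --pt "3.1 -1.6 3 0 0 0 0" --pt "3.1 -1.5 3 0 0 0 0" --pt "0 0 4 0 0 -7.4 0" --pt "0 0 3.7 0 0 0 0" --pt "0 0 0 0 0 0 0" --pt "0 0 0 0 0 0 0" --pt "0 0 0 0 0 0 0"

```text
clock: 30.25
ee_pos: [0.4517, -0.0781, 0.1126]
tcp_rot: [0.66, 0.751, 0.001, 0.002]
force: [1.1, -0.2, 0.5]
grip_width: 0.0871
grip_force: 0.0
```

```bash
python3 g.py .45 -.076 .02 7.5
```

```text
now [ 0.4517 -0.0781  0.1126] yaw 7.42 tilt 0.19 t 30.25 grip 0.08708939586267038 0.0
tool cm [ 0.25 -0.17  9.26] wz -0.08076483631937492
```

Emit:
apply_moves --pt "0.25 -0.15 3 0 0 0 0" --pt "0 0 3 0 0 0 0" --pt "0 0 3.2 0 0 0 0" --pt "0 0 0 0 0 0 0" --pt "0 0 0 0 0 0 0" --pt "0 0 0 0 0 0 255" --pt "0 0 0 0 0 0 255" --pt "0 0 0 0 0 0 255" --pt "0 0 0 0 0 0 255" --pt "0 0 0 0 0 0 255" --pt "0 0 0 0 0 0 255" --pt "0 0 0 0 0 0 255" --squeeze 30

```text
clock: 31.45
ee_pos: [0.4489, -0.0759, 0.0199]
tcp_rot: [0.66, 0.751, 0.0, 0.001]
force: [-0.7, 0.2, 6.6]
grip_width: 0.0619
grip_force: 30.0
```

Emit:
apply_moves --pt "0 0 -3 0 0 0 255" --pt "0 0 -4 0 0 0 255" --pt "0 0 -3 0 0 7 255" --pt "0 3 0 0 0 0 255" --pt "0 4 0 0 0 0 255" --pt "0 4 0 0 0 0 255" --pt "0 3.4 0 0 0 0 255" --pt "0 0 0 0 0 0 255" --pt "0 0 0 0 0 0 255" --pt "0 0 0 0 0 0 255"

```text
clock: 32.45
ee_pos: [0.5906, -0.0743, 0.1184]
tcp_rot: [0.705, 0.709, -0.001, -0.002]
force: [-0.3, -0.2, -1.7]
grip_width: 0.0615
grip_force: 30.0
```

```bash
python3 g.py .5955 -.0755 .036 0.7
```

```text
now [ 0.5906 -0.0743  0.1184] yaw 0.37 tilt 0.2 t 32.45 grip 0.06148980598688232 29.99966480769217
tool cm [-0.13  0.52  8.24] wz -0.32824333358176716
```

Emit:
apply_moves --pt "-0.1 0.5 3 0 0 0 255" --pt "0 0 3 0 0 0 255" --pt "0 0 1.3 0 0 0 255" --pt "0 0 0.85 0 0 0 255" --pt "0 0 0 0 0 0 255" --pt "0 0 0 0 0 0 255" --pt "0 0 0 0 0 0 255"

```text
clock: 33.15
ee_pos: [0.5983, -0.0761, 0.0386]
tcp_rot: [0.705, 0.709, 0.0, 0.001]
force: [0.6, 0.7, -1.1]
grip_width: 0.0617
grip_force: 30.0
```

Emit:
apply_moves --pt "0 0 0 0 0 0 60" --pt "0 0 0 0 0 0 30" --pt "0 0 0 0 0 0 0" --pt "0 0 0 0 0 0 0" --pt "0 0 0 0 0 0 0" --pt "0 0 -3 0 0 0 0" --pt "0 0 -4 0 0 0 0" --pt "0 0 -4 0 0 0 0" --pt "0 0 -4 0 0 0 0" --pt "-3 0 -4 0 0 0 0" --pt "-4 0 -4 0 0 0 0" --pt "-4 0 0 0 0 0 0"

```text
clock: 34.35
ee_pos: [0.6013, -0.1827, 0.2695]
tcp_rot: [0.704, 0.71, 0.002, 0.006]
force: [0.4, -0.6, 0.1]
grip_width: 0.0868
grip_force: 0.0
```

Emit:
apply_moves --pt "-4 -1 0 0 0 0 0" --pt "-4 -1 0 0 0 0 0" --pt "0 0 0 0 0 0 0" --pt "0 0 0 0 0 0 0" --pt "0 0 0 0 0 0 0"

```text
clock: 34.85
ee_pos: [0.5786, -0.2602, 0.2626]
tcp_rot: [0.705, 0.71, 0.0, -0.001]
force: [0.1, 0.4, 0.5]
grip_width: 0.0869
grip_force: 0.0
```

```bash
python3 - <<'E'
from h import *
import pickle
s,im=snap('wrist','o.png'); pickle.dump(s,open('o.pkl','wb')); print(s['ee_pos'],s['clock'],s['grip_width'])
_,sc=snap('scene','p.png')
A=cv2.resize(im[10:210,120:420,::-1],(600,400),interpolation=cv2.INTER_CUBIC)
o=np.zeros((600,800,3),np.uint8); o[:300,:450]=cv2.resize(A,(450,300)); o[300:600,:510]=cv2.resize(sc[115:265,150:405,::-1],(510,300),interpolation=cv2.INTER_CUBIC)
cv2.imwrite('pics/op.png',o)
E
```

```text
[ 0.57864413 -0.26023673  0.26261912] 34.85 0.08688027807314704
```

View pics/op.png

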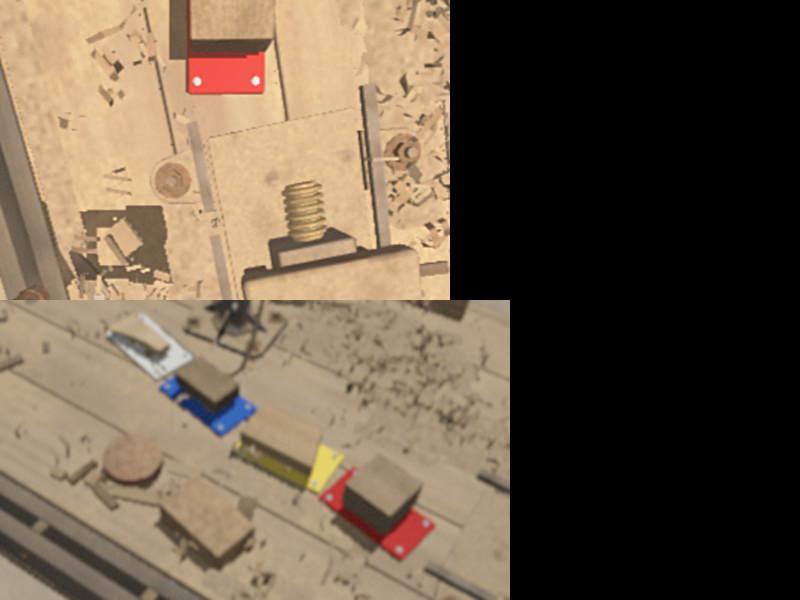

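All four pieces sit on their stands. Quick numeric check of oak and pine.

```bash
python3 - <<'E'
from h import *
import pickle
o=pickle.load(open('o.pkl','rb'))
rep('wrist',dict(oak=(.056,[(190,38),(274,38)])),o,1.5,(120,10))
rep('scene',dict(oak=(.056,[(380,154),(344,190),(386,215),(421,180)]),pine=(.038,[(268,103),(240,141),(298,172),(322,130)]),dark=(.04,[(203,57),(178,72),(210,96),(239,79)])),None,2,(150,115))
E
```

```text
oak [ 0.5988 -0.1044] [[0.568, -0.105], [0.63, -0.104]]
oak [ 0.5954 -0.0748] [[0.627, -0.046], [0.559, -0.05], [0.566, -0.102], [0.63, -0.1]]
   ang -84.6 -177.4 sides [0.068, 0.052, 0.064, 0.054]
pine [0.5788 0.0589] [[0.605, 0.107], [0.537, 0.088], [0.552, 0.009], [0.62, 0.032]]
   ang -79.1 -162.9 sides [0.07, 0.08, 0.071, 0.077]
dark [0.5826 0.1918] [[0.602, 0.221], [0.56, 0.223], [0.561, 0.164], [0.607, 0.16]]
   ang -87.2 175.9 sides [0.042, 0.059, 0.047, 0.061]
```

```bash
python3 -c "
from h import *;print(bot.finish_job())"
```

```text
the job is handed in; nothing more can be done
None
```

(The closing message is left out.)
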